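Raise the recipe-camera mast and hold it for the shot

TASK

Raise the recipe camera: turn the black head of the mast anticlockwise (seen from above) until it clicks over to its stop, about a sixth of a turn, then, squeezing the orange button in the side of the head, pull the head straight up past the first stop all the way to the second stop. The mast springs back when let go, so finish while still gripping the head and holding the mast fully extended and still; leave the mug, the timer and the tin where they are.

Things in the scene. Friction and masses are not known exactly. Their poses are not given: they have to be found in the camera images.
- mast_foot: Foot of the camera mast, fixed to the worktop: a dark round disc of 114 mm diameter and 14 mm height with an upright black tube (34 mm diameter, top at 105 mm) in its middle. Origin on the mast's vertical axis at worktop height. Keep arm and wrist clear of the wall shelf that hangs over the back of the worktop, from about x = 0.58 m on, its underside about 0.4 m up.
- grip_head: The black head on top of the mast; turns and rises with the inner tube. A block 48 mm long along its x, 30 mm thick along its y, 40 mm high, its middle 155 mm over the worktop while the mast is down. Origin on the mast's axis, 155 mm below the block's middle; z up, x towards the camera. The orange button is in its +y face.
- head_grip (a point): Middle of the black head's block, on the mast's axis; axes as those of grip_head. Grip the block here from above with the fingers closing along y, on its +y and -y faces: the finger on the +y face squeezes the button.
- button_face (a point): Middle of the orange button's flat outer face, 30 mm wide and 26 mm high, at the height of the block's middle; when not pressed it stands 6 mm proud of the head's +y face (36 mm over the button and the head's far side), fully pressed 1 mm proud (31 mm).
- head_button (a joint): Travel of the orange button: 0 out, 0.005 m fully pressed. A spring pushes it out, 3 N at first and 8 N when fully pressed. Pressed 4 mm or more, it frees the mast's latch; not pressed, the mast is latched when down, and catches again at the first stop (0.040).
- head_twist (a joint): Angle of the head about the mast's vertical axis, rad: 0 as found (locked down), grows anticlockwise seen from above. The detent resists with about 0.12 N m from 0.1 on, is passed at 0.5, then helps on to about 0.9; end stop 1.05. The mast can rise only beyond about 0.8. The button may be squeezed while turning.
- mast (a joint): Extension of the mast in m: 0 down, first stop 0.040 (it only stops there when the button is out), second stop 0.080, the hard end. A spring and the weight pull it down with about 5 to 7 N altogether; let go at the top it sinks back to about 0.053.
- mug: White mug, 83 mm diameter, 93 mm high, with a handle; loose bystander. Origin at the middle of its underside.
- timer: White kitchen timer with a red ridge, 63 mm diameter, 51 mm high; loose bystander. Origin at the middle of its underside.
- tin: Small food tin with a red label, 75 mm diameter, 58 mm high; loose bystander. Origin at the middle of its underside.
- camera: Small grey camera on a bracket of the mast, moving with the head: 46 mm wide, 36 mm high, spanning 38 to 73 mm from the mast's axis along the head's x; its top is 25 mm below the middle of the head. Origin as that of grip_head.

How it is judged (in metres and radians):
On the way, in this order (a step that is already met when the one before it is completed fails the run):
1. the head is turned past its click while the mast is still down (value of joint head_twist above 0.8 rad and value of joint mast below 0.02 m), for 0.05 s.
2. the head is pulled up past the first stop (value of joint mast above 0.045 m and contact force between grip_head and the fingers above 1 N), for 0.05 s.
At the end, for the whole second after the job is handed in: The mast is held within 6 mm of its second stop (extension over 0.074 of 0.080 m), still (under 20 mm/s), the head turned past its click (over 0.8 rad), with the fingers gripping the head (over 2 N) (value of joint mast above 0.074 m and value of joint head_twist above 0.8 rad and velocity of joint mast between -0.02 and 0.02 m/s and contact force between grip_head and the fingers above 2 N); the arm keeps its last pose, push and grip.
It fails at once if the mug is moved by more than 30 mm (distance of mug from where it was at the start of the episode above 0.03 m).
It fails at once if the timer is moved by more than 30 mm (distance of timer from where it was at the start of the episode above 0.03 m).
It fails at once if the tin is moved by more than 30 mm (distance of tin from where it was at the start of the episode above 0.03 m).
It also fails if it takes over 40 s, if anything falls off the work surface, if the arm or the gripper's body presses on something with over 40 N, if the wrist force passes 120 N, or if a joint passes its speed limit or range.

ROBOT

A 6-joint arm with a two-finger parallel gripper is mounted at the origin on a cart in front of the work surface, level with it; the furniture and walls round the work are solid. World frame = base frame: x ahead of the robot, y to its left, z up, the work surface at z = 0. Lengths are in m, angles in degrees, forces in N, time in s.
With the tool pointing down it reaches from about 0.375 to 0.9 m from the base axis. Payload 3.1 kg.
Tool frame: the origin (TCP) lies at the very end of the fingers, on their centre line; the grasp point (between the pads) lies 19 mm behind it; z points along the fingers, y is the line along which they close (so a half turn about z gives the same grasp; the last joint's range is limited). The gripper opens to 87 mm and grips with 3 to 60 N. Pads are 19 mm wide; open, the fingers measure 117 mm over their backs; the gripper's body (75 mm by 190 mm) begins 51 mm behind the grasp point.
Start: joints at [56.637, 30.224, 82.088, -0, 67.689, -10.227], TCP at [0.246, 0.575, 0.188] pointing down, gripper open.
Joint ranges: [-176.69, 176.69], [-43.24, 126.21], [12.49, 139.97], [-82, 262], [0, 151.66], [-163.58, 163.58]. Speed limits (degrees/s): [159.86, 159.86, 180, 180, 180, 180].

INTERFACE

Orientations are given as a 3x3 rotation matrix whose columns are the frame's x, y, z axes.
In Python, from rig import bot gives the robot as it stands.
- The arm moves only by the tool move_arm, never from a script. Its argument "increments" is a list of rows, each an object with "xyz": the shift along the tool's x, y, z in mm, a list of three; "roll": the turn about the tool's z in rad; "grip": the opening in per cent of the stroke, from 0 (shut) to 100 (fully open). A call has 1 to 5 rows; each row shifts and turns the commanded pose from where the row before left it, along the tool's axes as they then stand; what a row does not reach is not made up. A row lasts 1/12 s, in which the tool goes at most 41.7 mm and 7.16 degrees, less where a joint would pass 70% of its speed; a pose out of reach is approached as far as the arm can. A call is refused whole if a number of a shift passes 41.7 or a number of a turn 0.125, either way. A call with a gripper value outside its range is refused whole. The fingers move at their own pace and stop on an object; the grip force is fixed at half the most. Time passes only in rows, so rows that do not move let the fingers close. It gives the time, the measured TCP pose, the force, the opening and the grip force at its end, in the units of the state.
- bot.read_state(): the state, without advancing time (a new reading comes with each control period).
- bot.capture(name): name is "scene" or "side" or "wrist"; returns (picture, depth): 420x560x3 uint8, red, green, blue; 420x560 float32, m along the optical axis (not along the pixel's ray), 0 where there is no reading.
- bot.camera_model(name): a dict with "intrinsics" (3x3 intrinsics, pixels), "rvec" (rotation vector, rad) and "tvec" (3), from world to camera coordinates, as OpenCV has them; the wrist camera has in their place "tool_from_camera" (4x4, takes a point from camera to tool coordinates, whose origin is the TCP and whose axes are the flange's). Camera axes: x right, y down, z forward; pixel columns grow to the right and rows downward; lengths in m; the calibration is good to about 2 mm. A picture is of the moment at which its call begins: read the wrist's pose just before it. camera_model takes no time and is no camera call.
- bot.hand_in(): hands the job in; it is judged then, once.
Trained networks look in the newest picture that a camera, given by its name, has taken for a name from the list of things; names that differ only in an ending like _2 or _b are one class to them, and where a whole thing is asked for, a point or a joint stands for the part that bears it (a point fixed in the world has none). Each returns a list of dicts, best first, with "conf" (0 to 1); they miss things now and then, are a little off and sometimes report something else, mostly with a low value. They report only what shows in the picture. A call takes as long as a camera call.
- bot.spot_in(label, camera): "at" ([x, y, z] in m, in the coordinates of the camera as it stood for that picture, good to about 4 mm: the middle of the surface that is visible of it).
- bot.trace(label, camera): "mask" (420x560 bool, what is visible of it).
The state is a dict: "time_s": time; "joint_positions": joint angles; "qvel": joint speeds; "tau": joint torques, N m; "position": TCP position; "tcp_rot": TCP orientation; "force": force on the tool from outside, world axes, zero at the start; "moment": the same for the moment, N m; "opening": opening from 0.0 (shut) to 1.0 (fully open); "grasp_force": force on a finger pad.
Only numpy, scipy, OpenCV 4.12 (cv2) and the standard library are available. Lean on these libraries where they do the work, as an engineer would, in place of code of your own. Each camera call takes 0.05 s, during which the arm holds its last target. There are 200 camera calls.

## Working session

There is one attempt and no reset: what is moved stays moved. The work goes in short steps, Python scripts to look and compute and a tool call to move; the robot and the scene stay as the last step left them, time stands still between calls to the robot, and variables do not carry over. Pictures are saved under pics/ and viewed, at most 10 in all, crops included, and the job is handed in when it is done.

Besides the shell and the picture viewer there is one more tool, called after "Request:" by a JSON object that holds its "name" and its "arguments", one argument or row to a line. move_arm: Moves the arm, as the interface text tells. Its arguments: {"type":"object","properties":{"increments":{"type":"array"}},"required":["increments"]}

```bash
mkdir -p pics
cat > h.py <<'E'
import numpy as np, cv2
from rig import bot
def cam(name):
    m=bot.camera_model(name); K=np.array(m["intrinsics"])
    if "rvec" in m:
        R=cv2.Rodrigues(np.array(m["rvec"],float))[0]; t=np.array(m["tvec"],float).ravel()
        return K,R.T,-R.T@t
    s=bot.read_state(); T=np.eye(4);T[:3,:3]=s["tcp_rot"];T[:3,3]=s["position"]; T=T@np.array(m["tool_from_camera"])
    return K,T[:3,:3],T[:3,3]
def cloud(name,depth,mask=None):
    K,R,o=cam(name); mask=(depth>0) if mask is None else mask&(depth>0)
    v,u=np.nonzero(mask); d=depth[v,u]
    p=np.c_[(u-K[0,2])/K[0,0]*d,(v-K[1,2])/K[1,1]*d,d]
    return p@R.T+o,u,v
E
python3 - <<'E'
from h import *
np.set_printoptions(precision=4,suppress=True)
ims=[]
for c in ["scene","side"]:
    im,d=bot.capture(c); np.savez(f"{c}.npz",im=im,d=d)
    cv2.imwrite(f"pics/{c}.png",im[:,:,::-1])
    K,R,o=cam(c); print(c,"cam at",o)
    for l in ["grip_head","button_face","camera","mast_foot","mug","timer","tin"]:
        for r in bot.spot_in(l,c)[:2]: print(l,r["conf"],R@np.array(r["at"])+o)
print(bot.read_state())
E
```

```text
scene cam at [ 0.1114 -0.4633  0.623 ]
grip_head 0.82 [0.4359 0.026  0.167 ]
camera 0.59 [0.4919 0.0054 0.1237]
mast_foot 0.61 [0.4356 0.0237 0.0615]
mug 0.87 [0.437  0.2912 0.0642]
timer 0.98 [0.5597 0.3025 0.0321]
tin 0.59 [ 0.6284 -0.0216  0.0509]
side cam at [ 0.2978 -0.6599  0.5882]
grip_head 0.98 [0.4404 0.0228 0.1664]
camera 0.73 [0.4566 0.0249 0.1324]
camera 0.72 [0.4926 0.006  0.1262]
mast_foot 0.75 [0.4489 0.0216 0.0689]
mug 0.71 [0.4341 0.282  0.0666]
timer 0.93 [0.5616 0.3011 0.034 ]
timer 0.26 [0.4939 0.0057 0.1266]
tin 0.66 [ 0.6321 -0.0309  0.0536]
{'time_s': 0.8, 'joint_positions': array([ 56.6364,  30.2216,  82.0868,  -0.0006,  67.6879, -10.2261]), 'qvel': array([ 0.0619,  0.0878, -0.0528,  0.0282, -0.0837, -0.0703]), 'tau': array([ -0.0003, -43.9957, -17.6978,   0.0633,   0.0503,   0.    ]), 'position': array([0.2455, 0.5747, 0.1882]), 'tcp_rot': array([[-0.9196,  0.3929,  0.    ],
       [ 0.3929,  0.9196,  0.    ],
       [-0.    ,  0.0001, -1.    ]]), 'force': array([-0.1374,  1.105 ,  0.2473]), 'moment': array([-0.0179, -0.0487,  0.0071]), 'grasp_force': 0.0, 'opening': 0.9975288590684216}
```

Run:
```python
from h import *
np.set_printoptions(precision=4,suppress=True)
tops=[]
for c in ["scene","side"]:
    z=np.load(c+".npz"); d=z["d"]; im=z["im"]
    P,u,v=cloud(c,d)
    near=np.hypot(P[:,0]-.44,P[:,1]-.02)<.05
    zz=P[near,2]; print(c,"z pct",np.percentile(zz,[50,90,97,99]))
    k=near&(P[:,2]>.165)
    k=near&(abs(P[:,2]-np.percentile(zz[zz>.165],60))<.004) if (zz>.165).any() else k
    Q=P[k]; print(k.sum(),Q.mean(0)); r=cv2.minAreaRect(Q[:,:2].astype(np.float32)*1000); print(r)
    print("px",u[k].min(),u[k].max(),v[k].min(),v[k].max())
    hsv=cv2.cvtColor(im,cv2.COLOR_RGB2HSV)[v,u]
    o=near&(hsv[:,0]>5)&(hsv[:,0]<25)&(hsv[:,1]>150)&(hsv[:,2]>80)&(P[:,2]>.12); print("orange",o.sum(),P[o].mean(0) if o.any() else "")
    f=(np.hypot(P[:,0]-.44,P[:,1]-.02)<.1)&(abs(P[:,2]-.014)<.004)
    if f.any(): print("foot",cv2.minEnclosingCircle((P[f,:2]*1000).astype(np.float32)))
a,b=[cv2.imread(f"pics/{c}.png") for c in("scene","side")]
g=lambda im,x,y:cv2.resize(im[y:y+200,x:x+200],(400,400))
cv2.imwrite("pics/both.png",cv2.resize(np.hstack([a,b]),(800,300)))
```

```text
scene z pct [0.0454 0.168  0.1751 0.1759]
439 [0.4425 0.035  0.1744]
((443.8202819824219, 37.22102355957031), (31.557167053222656, 48.33054733276367), 76.53606414794922)
px 245 280 220 238
orange 0 
foot ((443.34954833984375, 36.17182922363281), 53.66242599487305)
side z pct [0.0457 0.1664 0.1763 0.1771]
281 [0.4444 0.0333 0.1757]
((445.0588073730469, 36.76076126098633), (32.87456512451172, 46.6767692565918), 78.60063934326172)
px 234 261 221 232
orange 0 
foot ((445.2353210449219, 35.454444885253906), 54.450889587402344)
```

View pics/scene.png

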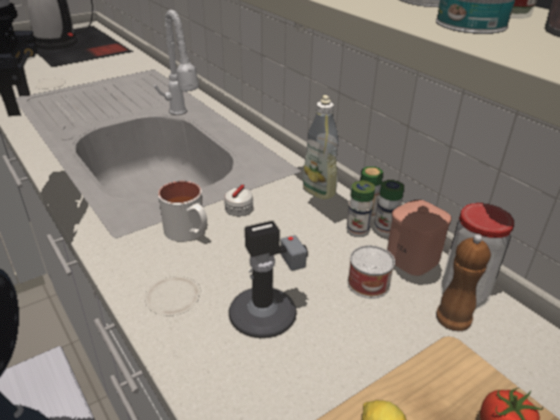

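View pics/side.png

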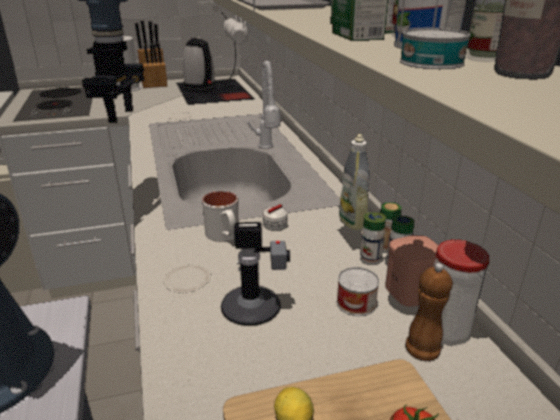

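The scene view shows the black head at about (262,237), with the grey camera to its right at (293,250). In the side view they are at (248,235) and (278,253). Mug, timer and tin are well clear. The axis is at about (0.444, 0.0365), with the head's x at about -12°. Next I'll move above it and check with the wrist camera.

Request:
{"name": "move_arm", "arguments": {
  "increments": [
    {"xyz": [-26, -27.5, -4], "roll": 0, "grip": 100},
    {"xyz": [-26, -27.5, -4], "roll": 0, "grip": 100},
    {"xyz": [-26, -27.5, -4], "roll": 0, "grip": 100},
    {"xyz": [-26, -27.5, -4], "roll": 0, "grip": 100},
    {"xyz": [-26, -27.5, -4], "roll": 0, "grip": 100}
  ]
}}

```text
time_s: 1.22
position: [0.3113, 0.3957, 0.2084]
tcp_rot: [[-0.92, 0.392, 0.0], [0.392, 0.92, 0.0], [-0.0, 0.0, -1.0]]
force: [1.3, -1.0, -0.3]
opening: 1.001
grasp_force: 0.0
```

Request:
{"name": "move_arm", "arguments": {
  "increments": [
    {"xyz": [-26, -27.5, -4], "roll": 0, "grip": 100},
    {"xyz": [-26, -27.5, -4], "roll": 0, "grip": 100},
    {"xyz": [-26, -27.5, -4], "roll": 0, "grip": 100},
    {"xyz": [-26, -27.5, -4], "roll": 0, "grip": 100},
    {"xyz": [-26, -27.5, -4], "roll": 0, "grip": 100}
  ]
}}

```text
time_s: 1.63
position: [0.3769, 0.218, 0.2287]
tcp_rot: [[-0.92, 0.393, 0.001], [0.393, 0.92, 0.0], [-0.001, 0.001, -1.0]]
force: [0.8, 0.5, -0.3]
opening: 0.999
grasp_force: 0.0
```

Request:
{"name": "move_arm", "arguments": {
  "increments": [
    {"xyz": [-26, -27.5, -4], "roll": 0, "grip": 100},
    {"xyz": [-26, -27.5, -4], "roll": 0, "grip": 100},
    {"xyz": [-26, -27.5, -4], "roll": 0, "grip": 100},
    {"xyz": [-20, -20, -4], "roll": -0.08, "grip": 100},
    {"xyz": [0, 0, 0], "roll": -0.1, "grip": 100}
  ]
}}

```text
time_s: 2.05
position: [0.4301, 0.0823, 0.2454]
tcp_rot: [[-0.975, 0.223, 0.005], [0.223, 0.975, -0.003], [-0.006, -0.001, -1.0]]
force: [0.1, 0.1, 0.5]
opening: 0.999
grasp_force: 0.0
```

Request:
{"name": "move_arm", "arguments": {
  "increments": [
    {"xyz": [0, 0, 0], "roll": 0, "grip": 100},
    {"xyz": [0, 0, 0], "roll": 0, "grip": 100}
  ]
}}

```text
time_s: 2.22
position: [0.4262, 0.0868, 0.2442]
tcp_rot: [[-0.974, 0.225, -0.0], [0.225, 0.974, 0.0], [0.0, 0.0, -1.0]]
force: [-0.2, -0.2, -0.2]
opening: 1.0
grasp_force: 0.0
```

Run:
```python
from h import *
np.set_printoptions(precision=4,suppress=True)
K,R,o=cam("wrist"); im,d=bot.capture("wrist"); cv2.imwrite("pics/w1.png",im[:,:,::-1])
print("cam",o,R[:,2])
P,u,v=cloud("wrist",d)
near=np.hypot(P[:,0]-.4435,P[:,1]-.0365)<.06
k=near&(P[:,2]>.168)&(P[:,2]<.182)
if k.sum()>20: print(P[k].mean(0),cv2.minAreaRect(P[k,:2].astype(np.float32)*1000),u[k].min(),u[k].max(),v[k].min(),v[k].max())
q=(np.hypot(P[:,0]-.4435,P[:,1]-.0365)<.09)&(abs(P[:,2]-.13)<.004)
if q.sum()>20: print("camtop",P[q].mean(0),cv2.minAreaRect(P[q,:2].astype(np.float32)*1000))
hsv=cv2.cvtColor(im,cv2.COLOR_RGB2HSV)[v,u]
b=near&(hsv[:,0]>5)&(hsv[:,0]<25)&(hsv[:,1]>150)&(P[:,2]>.12); print("orange",b.sum(),P[b].mean(0) if b.any() else "")
for l in ["grip_head","button_face","camera"]:
    for r in bot.spot_in(l,"wrist")[:2]: print(l,r["conf"],R@np.array(r["at"])+o)
```

```text
cam [0.3464 0.1054 0.4407] [ 0.289  -0.0672 -0.955 ]
[0.4423 0.0412 0.174 ] ((444.1461486816406, 42.05393981933594), (35.676456451416016, 47.81766128540039), 77.23162841796875) 209 250 209 260
camtop [0.4962 0.0299 0.1294] ((494.3168029785156, 28.017242431640625), (45.39179992675781, 26.576467514038086), 78.16185760498047)
orange 694 [0.4173 0.0522 0.279 ]
button_face 0.77 [0.4437 0.057  0.1687]
camera 0.79 [0.4981 0.0322 0.1243]
camera 0.55 [ 0.6368 -0.0121  0.0541]
```

View pics/w1.png

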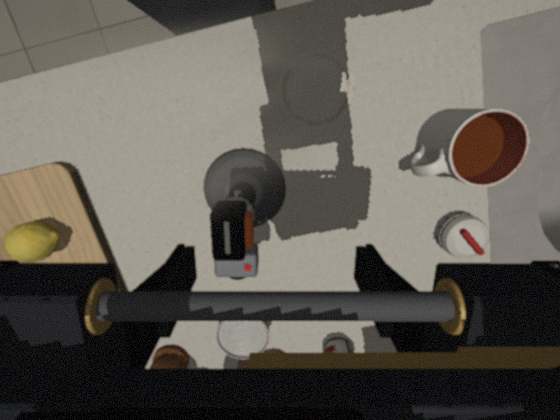

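The wrist view shows the head at (232,230), the orange button on its right (+y) side at (250,227) and the camera at (236,268). This agrees with the fixed cameras: axis at about (0.4437, 0.0378), head x at about -12°. I'll align, then descend.

Request:
{"name": "move_arm", "arguments": {
  "increments": [
    {"xyz": [-14, -22, 0], "roll": -0.015, "grip": 100},
    {"xyz": [-14, -21.5, 0], "roll": 0, "grip": 100},
    {"xyz": [0, 0, 0], "roll": 0, "grip": 100},
    {"xyz": [0, 0, 0], "roll": 0, "grip": 100}
  ]
}}

```text
time_s: 2.75
position: [0.4446, 0.0385, 0.244]
tcp_rot: [[-0.978, 0.209, -0.0], [0.209, 0.978, 0.0], [0.0, 0.0, -1.0]]
force: [0.3, 0.1, -0.3]
opening: 0.997
grasp_force: 0.0
```

Request:
{"name": "move_arm", "arguments": {
  "increments": [
    {"xyz": [0, 0, 30], "roll": 0, "grip": 100},
    {"xyz": [0, 0, 30], "roll": 0, "grip": 100},
    {"xyz": [0, 0, 30], "roll": 0, "grip": 100},
    {"xyz": [0, 0, 18], "roll": 0, "grip": 80},
    {"xyz": [0, 0, 0], "roll": 0, "grip": 50}
  ]
}}

```text
time_s: 3.17
position: [0.4405, 0.0402, 0.133]
tcp_rot: [[-0.978, 0.206, -0.009], [0.206, 0.978, 0.002], [0.009, -0.0, -1.0]]
force: [-0.8, -0.4, 0.1]
opening: 0.918
grasp_force: 0.0
```

Request:
{"name": "move_arm", "arguments": {
  "increments": [
    {"xyz": [0, 0, 0], "roll": 0, "grip": 50},
    {"xyz": [0, 0, 0], "roll": 0, "grip": 50},
    {"xyz": [0, 0, 0], "roll": 0, "grip": 50},
    {"xyz": [0, 0, 0], "roll": 0, "grip": 50}
  ]
}}

```text
time_s: 3.5
position: [0.4455, 0.0385, 0.1375]
tcp_rot: [[-0.978, 0.207, 0.003], [0.207, 0.978, -0.0], [-0.003, 0.0, -1.0]]
force: [-0.0, 1.0, 0.4]
opening: 0.629
grasp_force: 0.0
```

Request:
{"name": "move_arm", "arguments": {
  "increments": [
    {"xyz": [0, 0, 0], "roll": 0, "grip": 0},
    {"xyz": [0, 0, 0], "roll": 0, "grip": 0},
    {"xyz": [0, 0, 0], "roll": 0, "grip": 0},
    {"xyz": [0, 0, 0], "roll": 0, "grip": 0},
    {"xyz": [0, 0, 0], "roll": 0, "grip": 0}
  ]
}}

```text
time_s: 3.92
position: [0.4447, 0.039, 0.1365]
tcp_rot: [[-0.978, 0.208, 0.001], [0.208, 0.978, 0.001], [-0.001, 0.001, -1.0]]
force: [-0.5, 3.8, 2.2]
opening: 0.336
grasp_force: 30.0
```

Gripped at 30 N with the button squeezed. Now I'll turn the head anticlockwise (negative roll).

Request:
{"name": "move_arm", "arguments": {
  "increments": [
    {"xyz": [0, 0, 0], "roll": -0.06, "grip": 0},
    {"xyz": [0, 0, 0], "roll": -0.06, "grip": 0},
    {"xyz": [0, 0, 0], "roll": -0.06, "grip": 0},
    {"xyz": [0, 0, 0], "roll": -0.06, "grip": 0},
    {"xyz": [0, 0, 0], "roll": -0.06, "grip": 0}
  ]
}}

```text
time_s: 4.33
position: [0.4448, 0.039, 0.1365]
tcp_rot: [[-0.996, -0.093, 0.001], [-0.093, 0.996, 0.001], [-0.001, 0.001, -1.0]]
force: [0.3, 3.5, 2.6]
opening: 0.337
grasp_force: 30.0
```

Request:
{"name": "move_arm", "arguments": {
  "increments": [
    {"xyz": [0, 0, 0], "roll": -0.06, "grip": 0},
    {"xyz": [0, 0, 0], "roll": -0.06, "grip": 0},
    {"xyz": [0, 0, 0], "roll": -0.06, "grip": 0},
    {"xyz": [0, 0, 0], "roll": -0.06, "grip": 0},
    {"xyz": [0, 0, 0], "roll": -0.06, "grip": 0}
  ]
}}

```text
time_s: 4.75
position: [0.4449, 0.0388, 0.1365]
tcp_rot: [[-0.924, -0.383, 0.001], [-0.383, 0.924, 0.001], [-0.001, 0.0, -1.0]]
force: [0.7, 4.0, 2.7]
opening: 0.334
grasp_force: 30.0
```

Request:
{"name": "move_arm", "arguments": {
  "increments": [
    {"xyz": [0, 0, 0], "roll": -0.08, "grip": 0},
    {"xyz": [0, 0, 0], "roll": -0.08, "grip": 0},
    {"xyz": [0, 0, 0], "roll": -0.08, "grip": 0},
    {"xyz": [0, 0, 0], "roll": -0.08, "grip": 0},
    {"xyz": [0, 0, 0], "roll": -0.08, "grip": 0}
  ]
}}

```text
time_s: 5.17
position: [0.4447, 0.0389, 0.1365]
tcp_rot: [[-0.701, -0.714, 0.001], [-0.714, 0.701, 0.001], [-0.001, 0.0, -1.0]]
force: [-0.1, 2.9, 3.7]
opening: 0.339
grasp_force: 30.0
```

Request:
{"name": "move_arm", "arguments": {
  "increments": [
    {"xyz": [0, 0, 0], "roll": -0.02, "grip": 0},
    {"xyz": [0, 0, 0], "roll": 0, "grip": 0},
    {"xyz": [0, 0, 0], "roll": 0, "grip": 0}
  ]
}}

```text
time_s: 5.42
position: [0.4447, 0.0387, 0.1364]
tcp_rot: [[-0.69, -0.724, 0.001], [-0.724, 0.69, 0.001], [-0.001, -0.0, -1.0]]
force: [0.1, 3.8, 5.0]
opening: 0.337
grasp_force: 30.0
```

Run:
```python
from h import *
np.set_printoptions(precision=4,suppress=True)
s=bot.read_state(); print(s["joint_positions"],s["force"],s["moment"],s["opening"])
ims=[]
for c,(x,y) in {"scene":(170,150),"side":(150,150)}.items():
    im,d=bot.capture(c); ims.append(cv2.resize(im[y:y+160,x:x+160,::-1],(400,400),interpolation=cv2.INTER_CUBIC))
    P,u,v=cloud(c,d); q=(np.hypot(P[:,0]-.444,P[:,1]-.038)<.085)&(np.hypot(P[:,0]-.444,P[:,1]-.038)>.03)&(abs(P[:,2]-.13)<.005)
    print(c,q.sum(),P[q].mean(0))
    K,R,o=cam(c)
    for l in ["camera","grip_head"]:
        for r in bot.spot_in(l,c)[:2]: print(l,r["conf"],R@np.array(r["at"])+o)
cv2.imwrite("pics/turned.png",np.hstack(ims))
```

```text
[  -9.4496   21.4246  110.1501    0.0487   48.3923 -145.8549] [0.1318 3.7734 5.0001] [ 0.6916  0.0234 -0.0038] 0.336762856415881
scene 66 [0.4915 0.0593 0.1286]
camera 0.55 [0.4853 0.0529 0.1197]
grip_head 0.75 [0.4324 0.0265 0.1693]
side 145 [0.4881 0.0644 0.1302]
camera 0.93 [0.4873 0.0595 0.122 ]
grip_head 0.66 [0.4358 0.0233 0.162 ]
```

View pics/turned.png

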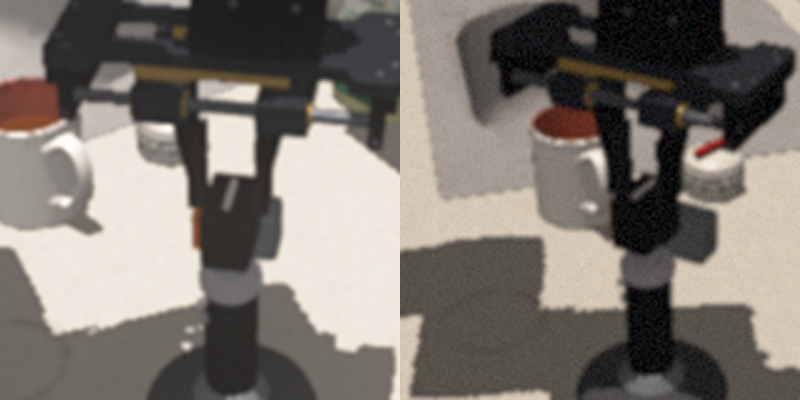

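Left panel: the head's label stripe is at (230,195), lined up with the fingers, with the orange button at (197,228) and the camera at (268,228). Right panel: the camera is at (695,230). The head has turned with the tool by 58° (1.02 rad), the opening is unchanged and the moment is near zero. Now I'll lift.

Request:
{"name": "move_arm", "arguments": {
  "increments": [
    {"xyz": [0, 0, -5], "roll": 0, "grip": 0},
    {"xyz": [0, 0, -8], "roll": 0, "grip": 0},
    {"xyz": [0, 0, -8], "roll": 0, "grip": 0},
    {"xyz": [0, 0, -8], "roll": 0, "grip": 0},
    {"xyz": [0, 0, -8], "roll": 0, "grip": 0}
  ]
}}

```text
time_s: 6.13
position: [0.4447, 0.038, 0.1743]
tcp_rot: [[-0.689, -0.725, 0.001], [-0.725, 0.689, -0.001], [0.0, -0.001, -1.0]]
force: [-0.5, -0.9, 0.0]
opening: 0.04
grasp_force: 0.0
```

The fingers slipped off the head, so the mast stayed latched. I'll back up and look.

Request:
{"name": "move_arm", "arguments": {
  "increments": [
    {"xyz": [0, 0, -25], "roll": 0, "grip": 100},
    {"xyz": [0, 0, -25], "roll": 0, "grip": 100},
    {"xyz": [0, 0, 0], "roll": 0, "grip": 100},
    {"xyz": [0, 0, 0], "roll": 0, "grip": 100},
    {"xyz": [0, 0, 0], "roll": 0, "grip": 100}
  ]
}}

```text
time_s: 6.55
position: [0.4442, 0.0383, 0.2236]
tcp_rot: [[-0.689, -0.725, 0.001], [-0.725, 0.689, -0.0], [-0.0, -0.001, -1.0]]
force: [-0.6, 0.3, -0.2]
opening: 0.335
grasp_force: 0.0
```

```bash
cat > look.py <<'E'
from h import *
import sys
np.set_printoptions(precision=4,suppress=True)
s=bot.read_state(); print(s["position"],s["opening"],s["time_s"])
ims=[]
for c,w in {"scene":(170,150),"side":(150,150),"wrist":None}.items():
    K,R,o=cam(c); im,d=bot.capture(c)
    P,u,v=cloud(c,d); r=np.hypot(P[:,0]-.4437,P[:,1]-.038)
    zmax=float(sys.argv[2]) if len(sys.argv)>2 else .175
    k=(r<.032)&(abs(P[:,2]-zmax)<.005)
    if k.sum()>20: print(c,"head",k.sum(),P[k].mean(0),cv2.minAreaRect(P[k,:2].astype(np.float32)*1000))
    q=(r<.09)&(r>.032)&(abs(P[:,2]-zmax+.045)<.005)
    if q.sum()>20: print(c,"camtop",q.sum(),P[q].mean(0),cv2.minAreaRect(P[q,:2].astype(np.float32)*1000))
    for l in ["camera","button_face"]:
        for e in bot.spot_in(l,c)[:1]: print(l,e["conf"],R@np.array(e["at"])+o)
    if w: x,y=w
    else: x,y=150,140
    ims.append(cv2.resize(im[y:y+160,x:x+160,::-1],(266,266),interpolation=cv2.INTER_CUBIC))
cv2.imwrite(sys.argv[1],np.hstack(ims))
E
python3 look.py pics/l1.png
```

```text
[0.4442 0.0383 0.2236] 0.3349186687981964 6.55
scene head 428 [0.4422 0.0343 0.1744] ((444.1780700683594, 37.21499252319336), (49.48741149902344, 29.820919036865234), 46.77775955200195)
scene camtop 91 [0.491  0.0617 0.1291] ((492.1645812988281, 62.32963562011719), (29.11212921142578, 11.269892692565918), 55.040931701660156)
camera 0.63 [0.4879 0.0504 0.1182]
button_face 0.66 [0.4232 0.0457 0.167 ]
side head 308 [0.4442 0.0318 0.1752] ((445.3549499511719, 35.52285385131836), (48.22003173828125, 30.159090042114258), 48.78834915161133)
side camtop 146 [0.4879 0.0646 0.1301] ((489.46954345703125, 66.83499908447266), (34.55750274658203, 27.33642578125), 69.15876770019531)
camera 0.88 [0.4871 0.0599 0.1214]
wrist head 2113 [0.4438 0.0377 0.1745] ((444.8548583984375, 38.41691970825195), (47.326454162597656, 30.470584869384766), 47.417362213134766)
wrist camtop 1037 [0.4808 0.0766 0.1296] ((480.0636901855469, 75.84950256347656), (27.821247100830078, 45.95426940917969), 46.74441146850586)
camera 0.85 [0.4826 0.075  0.1265]
button_face 0.58 [0.4288 0.0465 0.1664]
```

View pics/l1.png

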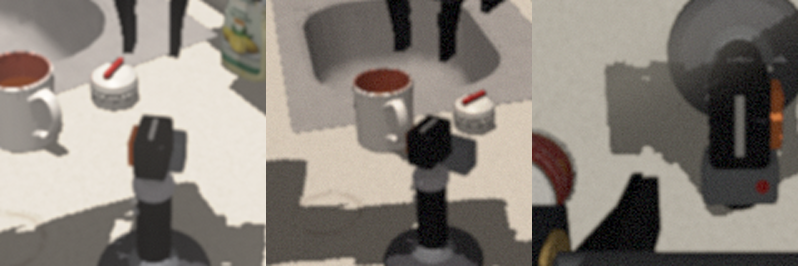

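The head is turned to about 47° (1.03 rad past start) and is still down. So the turn holds and only the pull slipped. I'll regrip and pull slowly in small steps, watching the force.

Request:
{"name": "move_arm", "arguments": {
  "increments": [
    {"xyz": [0, 0, 0], "roll": 0, "grip": 70},
    {"xyz": [0, 0, 0], "roll": 0, "grip": 70},
    {"xyz": [0, 0, 0], "roll": 0, "grip": 70},
    {"xyz": [0, 0, 0], "roll": 0, "grip": 70},
    {"xyz": [0, 0, 0], "roll": 0, "grip": 70}
  ]
}}

```text
time_s: 7.42
position: [0.4444, 0.0384, 0.2232]
tcp_rot: [[-0.689, -0.725, 0.0], [-0.725, 0.689, -0.0], [0.0, -0.0, -1.0]]
force: [-0.7, 0.3, -0.2]
opening: 0.701
grasp_force: 0.0
```

Request:
{"name": "move_arm", "arguments": {
  "increments": [
    {"xyz": [0, 0, 25], "roll": 0, "grip": 70},
    {"xyz": [0, 0, 25], "roll": 0, "grip": 70},
    {"xyz": [0, 0, 25], "roll": 0, "grip": 70},
    {"xyz": [0, 0, 11], "roll": 0, "grip": 70},
    {"xyz": [0, 0, 0], "roll": 0, "grip": 50}
  ]
}}

```text
time_s: 7.83
position: [0.4423, 0.0387, 0.1349]
tcp_rot: [[-0.689, -0.725, -0.006], [-0.725, 0.689, 0.001], [0.003, 0.005, -1.0]]
force: [-0.8, 0.9, -0.2]
opening: 0.672
grasp_force: 0.0
```

Request:
{"name": "move_arm", "arguments": {
  "increments": [
    {"xyz": [0, 0, 0], "roll": 0, "grip": 50},
    {"xyz": [0, 0, 0], "roll": 0, "grip": 50},
    {"xyz": [0, 0, 0], "roll": 0, "grip": 50},
    {"xyz": [0, 0, 0], "roll": 0, "grip": 50},
    {"xyz": [0, 0, 0], "roll": 0, "grip": 50}
  ]
}}

```text
time_s: 8.25
position: [0.445, 0.0384, 0.138]
tcp_rot: [[-0.689, -0.725, 0.002], [-0.725, 0.689, -0.0], [-0.001, -0.002, -1.0]]
force: [0.6, -0.0, -0.8]
opening: 0.505
grasp_force: 0.0
```

Request:
{"name": "move_arm", "arguments": {
  "increments": [
    {"xyz": [0, 0, 0], "roll": 0, "grip": 45},
    {"xyz": [0, 0, 0], "roll": 0, "grip": 40},
    {"xyz": [0, 0, 0], "roll": 0, "grip": 40},
    {"xyz": [0, 0, 0], "roll": 0, "grip": 40},
    {"xyz": [0, 0, 0], "roll": 0, "grip": 40}
  ]
}}

```text
time_s: 8.67
position: [0.4444, 0.0385, 0.1371]
tcp_rot: [[-0.689, -0.725, -0.0], [-0.725, 0.689, 0.0], [-0.0, 0.0, -1.0]]
force: [0.2, -0.1, 0.1]
opening: 0.4
grasp_force: 0.0
```

Request:
{"name": "move_arm", "arguments": {
  "increments": [
    {"xyz": [0, 0, 0], "roll": 0, "grip": 0},
    {"xyz": [0, 0, 0], "roll": 0, "grip": 0},
    {"xyz": [0, 0, 0], "roll": 0, "grip": 0},
    {"xyz": [0, 0, 0], "roll": 0, "grip": 0},
    {"xyz": [0, 0, 0], "roll": 0, "grip": 0}
  ]
}}

```text
time_s: 9.08
position: [0.4442, 0.0386, 0.1371]
tcp_rot: [[-0.689, -0.725, -0.0], [-0.725, 0.689, 0.0], [0.0, 0.0, -1.0]]
force: [-1.1, 1.7, -0.4]
opening: 0.335
grasp_force: 30.0
```

Request:
{"name": "move_arm", "arguments": {
  "increments": [
    {"xyz": [0, 0, -1], "roll": 0, "grip": 0},
    {"xyz": [0, 0, -1], "roll": 0, "grip": 0},
    {"xyz": [0, 0, -1], "roll": 0, "grip": 0},
    {"xyz": [0, 0, -1], "roll": 0, "grip": 0},
    {"xyz": [0, 0, 0], "roll": 0, "grip": 0}
  ]
}}

```text
time_s: 9.5
position: [0.4436, 0.0386, 0.1393]
tcp_rot: [[-0.689, -0.725, -0.002], [-0.725, 0.689, 0.001], [0.001, 0.002, -1.0]]
force: [4.2, 0.7, -23.1]
opening: 0.332
grasp_force: 30.0
```

Latched: 23 N with only 2 mm of movement, so the button may not be pressed. I'll ease off and take a close look at the fingertip against the button.

Request:
{"name": "move_arm", "arguments": {
  "increments": [
    {"xyz": [0, 0, 4], "roll": 0, "grip": 0},
    {"xyz": [0, 0, 0], "roll": 0, "grip": 0}
  ]
}}

```text
time_s: 9.67
position: [0.4441, 0.0385, 0.1373]
tcp_rot: [[-0.689, -0.725, -0.001], [-0.725, 0.689, 0.0], [0.001, 0.001, -1.0]]
force: [-0.1, 1.4, -5.8]
opening: 0.332
grasp_force: 30.0
```

Run:
```python
from h import *
np.set_printoptions(precision=4,suppress=True)
s=bot.read_state(); Rt=np.array(s["tcp_rot"]);p=np.array(s["position"]); print(p,s["force"],s["opening"])
ims=[]
for c,(x,y) in {"scene":(210,190),"side":(190,190)}.items():
    K,R,o=cam(c); im,d=bot.capture(c); n=4
    a=np.clip(im[y:y+100,x:x+100,::-1].astype(float)*1.0,0,255); a=(255*(a/255)**.55).astype(np.uint8)
    a=cv2.resize(a,(400,400),interpolation=cv2.INTER_CUBIC)
    def pt(w,col):
        q=R.T@(w-o); q=K@q; q=q[:2]/q[2]; cv2.circle(a,tuple(int(t) for t in ((q-[x,y])*n+2)),3,col,1)
    for sg in (1,-1):
        for dx in (-.0095,.0095): pt(p+Rt@[dx,sg*.0155,0],(0,255,0))   # pad tips
        for dx in (-.0095,.0095): pt(p+Rt@[dx,sg*.0155,-.019],(255,0,0)) # grasp ht
    hx=np.array([-Rt[0,0]*-1,0,0]); 
    for dx in (-.015,.015):
        for z in (.142,.168):
            for yy in (.0155,): 
                for sg in (1,): pt(np.r_[p[:2],0]+Rt@[dx,sg*yy,0]+[0,0,z],(0,0,255))
    ims.append(a)
    m=bot.trace("button_face",c); print(c,[(e["conf"],e["mask"].sum()) for e in m][:2])
cv2.imwrite("pics/l2.png",np.hstack(ims))
```

```text
[0.4441 0.0385 0.1373] [-0.1477  1.4286 -5.7995] 0.33213399044708913
scene [(0.51, np.int64(48))]
side []
```

View pics/l2.png

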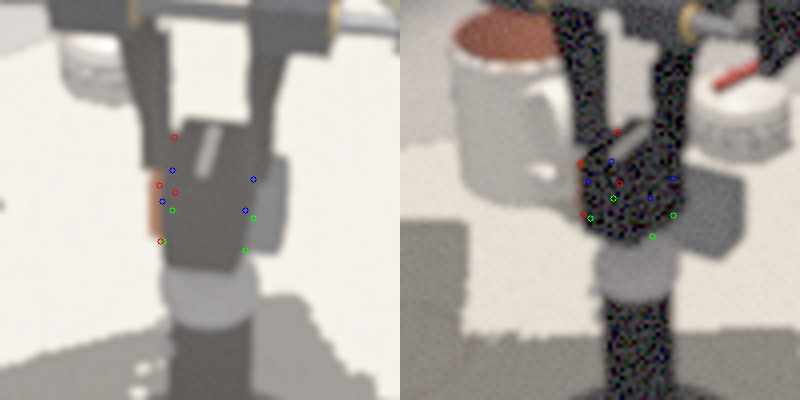

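Left panel: the left finger visibly ends at about (150,168), above the orange button (150–163, 168–237). I projected the tip at about (165,225). The button still stands proud, so the real fingertips may sit higher than the TCP figure says. I'll check with depth.

Run:
```python
from h import *
np.set_printoptions(precision=4,suppress=True)
s=bot.read_state(); Rt=np.array(s["tcp_rot"]);p=np.array(s["position"])
for c in ["scene","side","wrist"]:
    im,d=bot.capture(c); P,u,v=cloud(c,d); T=(P-p)@Rt*1000
    hsv=cv2.cvtColor(im,cv2.COLOR_RGB2HSV)[v,u]
    for sg in (1,-1):
        k=(abs(T[:,0])<16)&(T[:,1]*sg>17)&(T[:,1]*sg<36)&(T[:,2]>-90)&(T[:,2]<30)
        if k.sum()<5: continue
        h=np.histogram(T[k,2],bins=range(-90,31,10))[0]
        print(c,sg,k.sum(),h)
        for lo in range(-60,10,6):
            b=k&(T[:,2]>=lo)&(T[:,2]<lo+6)
            if b.sum()>2: print("  z",lo,b.sum(),"x",np.percentile(T[b,0],[5,95]).round(),"y",np.percentile(T[b,1],[5,95]).round(),"hsv",np.median(hsv[b],0))
```

```text
scene 1 235 [69 42 31 26 21 20  9  9  3  0  1  4]
  z -60 17 x [10. 13.] y [18. 22.] hsv [15. 27. 51.]
  z -54 13 x [10. 13.] y [18. 22.] hsv [15. 28. 55.]
  z -48 13 x [11. 13.] y [18. 22.] hsv [17. 28. 54.]
  z -42 13 x [10. 13.] y [18. 22.] hsv [15. 25. 61.]
  z -36 11 x [ 6. 16.] y [17. 22.] hsv [ 10.  94. 133.]
  z -30 7 x [ 8. 16.] y [17. 20.] hsv [ 10.  90. 159.]
  z -24 4 x [14. 15.] y [18. 19.] hsv [  9.5 117.5 146.5]
  z -18 5 x [13. 16.] y [18. 19.] hsv [ 10. 151. 131.]
  z -12 5 x [14. 15.] y [18. 19.] hsv [ 11. 107. 150.]
scene -1 261 [52 51 34 33 41 20  0  0  0  0  6 24]
  z -60 17 x [10. 12.] y [-24. -18.] hsv [15. 24. 50.]
  z -54 27 x [-5. 13.] y [-24. -18.] hsv [15. 26. 52.]
  z -48 22 x [-10.  13.] y [-24. -18.] hsv [15.  24.5 52.5]
  z -42 24 x [-9. 13.] y [-24. -18.] hsv [15.  22.  53.5]
  z -36 4 x [10. 12.] y [-23. -17.] hsv [12.5 16.  57. ]
side 1 146 [53 27 17 16 13 10  3  4  2  0  1  0]
  z -60 10 x [10. 13.] y [18. 22.] hsv [23.5 32.5 49.5]
  z -54 7 x [10. 13.] y [17. 21.] hsv [19. 36. 19.]
  z -48 9 x [10. 13.] y [17. 21.] hsv [120.  36.  24.]
  z -42 8 x
[... 987 characters left out ...]
. 60. 20.]
  z -42 59 x [ 9. 11.] y [17. 23.] hsv [70. 64. 23.]
  z -36 60 x [ 8. 14.] y [17. 21.] hsv [ 11.  183.  114.5]
  z -30 51 x [10. 14.] y [17. 20.] hsv [ 11. 177. 111.]
  z -24 18 x [13. 14.] y [17. 20.] hsv [ 11.  180.  104.5]
  z -18 24 x [13. 14.] y [17. 20.] hsv [ 11.  182.5 103.5]
  z -12 14 x [13. 14.] y [17. 20.] hsv [ 11.  170.   93.5]
wrist -1 1031 [203 273 214 156 116  61   0   0   0   0   0   8]
  z -60 96 x [ 9. 11.] y [-24. -18.] hsv [75.  65.5 20. ]
  z -54 80 x [ 9. 11.] y [-23. -17.] hsv [81.5 64.  21. ]
  z -48 73 x [ 9. 11.] y [-23. -17.] hsv [90. 57. 21.]
  z -42 67 x [ 9. 11.] y [-23. -17.] hsv [80. 49. 23.]
  z -36 17 x [ 9. 11.] y [-23. -18.] hsv [19. 29. 60.]
```

Both real fingertips end about 35 mm above the reported TCP, so they only held the top rim, above the button. Before lowering I need to find where the gripper body starts.

Run:
```python
from h import *
np.set_printoptions(precision=4,suppress=True)
s=bot.read_state(); Rt=np.array(s["tcp_rot"]);p=np.array(s["position"])
for c in ["scene","side","wrist"]:
    im,d=bot.capture(c); P,u,v=cloud(c,d); T=(P-p)@Rt*1000
    for nm,k in {"between":(abs(T[:,1])<14)&(abs(T[:,0])<40),"outer":(abs(T[:,1])>32)&(abs(T[:,1])<95)&(abs(T[:,0])<40)}.items():
        k=k&(T[:,2]<-42)&(T[:,2]>-200)
        if k.sum()>5:
            e=list(range(-200,-40,10)); h=np.histogram(T[k,2],bins=e)[0]
            print(c,nm,dict(zip(e,h)), "max z pct",np.percentile(T[k,2],[95,99,100]))
    # finger tip distance with finer bins, both fingers
    for sg in(1,-1):
        k=(abs(T[:,0])<13)&(T[:,1]*sg>20)&(T[:,1]*sg<30)&(T[:,2]>-70)&(T[:,2]<-5)
        if k.sum(): print(c,sg,"finger tip",np.percentile(T[k,2],[97,100]))
```

```text
scene between {-200: np.int64(87), -190: np.int64(98), -180: np.int64(187), -170: np.int64(146), -160: np.int64(152), -150: np.int64(137), -140: np.int64(114), -130: np.int64(77), -120: np.int64(53), -110: np.int64(0), -100: np.int64(0), -90: np.int64(7), -80: np.int64(11), -70: np.int64(2), -60: np.int64(16)} max z pct [-116.4408  -49.5798  -43.003 ]
scene outer {-200: np.int64(114), -190: np.int64(98), -180: np.int64(118), -170: np.int64(124), -160: np.int64(132), -150: np.int64(2130), -140: np.int64(393), -130: np.int64(692), -120: np.int64(400), -110: np.int64(80), -100: np.int64(0), -90: np.int64(0), -80: np.int64(0), -70: np.int64(0), -60: np.int64(0)} max z pct [-114.8402 -108.2082 -104.5108]
scene 1 finger tip [-36.6273 -36.185 ]
scene -1 finger tip [-36.366  -34.5319]
side between {-200: np.int64(36), -190: np.int64(85), -180: np.int64(107), -170: np.int64(91), -160: np.int64(94), -150: np.int64(91), -140: np.int64(67), -130: np.int64(52), -120: np.int64(26), -110: np.int64(0), -100: np.int64(0), -90: np.int64(22), -80: np.int64(30), -70: np.int64(21), -60: np.int64(31)} max
[... 549 characters left out ...]
.int64(0), -160: np.int64(73), -150: np.int64(5534), -140: np.int64(3219), -130: np.int64(2317), -120: np.int64(906), -110: np.int64(0), -100: np.int64(0), -90: np.int64(0), -80: np.int64(0), -70: np.int64(0), -60: np.int64(0)} max z pct [-119.2779 -117.2746 -115.5815]
wrist outer {-200: np.int64(0), -190: np.int64(0), -180: np.int64(0), -170: np.int64(0), -160: np.int64(0), -150: np.int64(9877), -140: np.int64(4294), -130: np.int64(13041), -120: np.int64(6970), -110: np.int64(2562), -100: np.int64(0), -90: np.int64(0), -80: np.int64(0), -70: np.int64(0), -60: np.int64(0)} max z pct [-108.6175 -105.4981 -103.2363]
wrist 1 finger tip [-34.0199 -15.2508]
wrist -1 finger tip [-35.6341 -33.614 ]
```

The whole gripper sits 35 mm short of the reported TCP: body at -105 instead of -70. I'll open, go 36 mm lower, and regrip over the button.

Request:
{"name": "move_arm", "arguments": {
  "increments": [
    {"xyz": [0, 0, 0], "roll": 0, "grip": 70},
    {"xyz": [0, 0, 0], "roll": 0, "grip": 70},
    {"xyz": [0, 0, 0], "roll": 0, "grip": 70},
    {"xyz": [0, 0, 0], "roll": 0, "grip": 70},
    {"xyz": [0, 0, 0], "roll": 0, "grip": 70}
  ]
}}

```text
time_s: 10.58
position: [0.445, 0.0382, 0.1375]
tcp_rot: [[-0.689, -0.725, 0.001], [-0.725, 0.689, -0.0], [-0.001, -0.001, -1.0]]
force: [-0.1, -0.7, 0.5]
opening: 0.623
grasp_force: 0.0
```

Request:
{"name": "move_arm", "arguments": {
  "increments": [
    {"xyz": [0, 0, 0], "roll": 0, "grip": 70},
    {"xyz": [0, 0, 9], "roll": 0, "grip": 70},
    {"xyz": [0, 0, 9], "roll": 0, "grip": 70},
    {"xyz": [0, 0, 9], "roll": 0, "grip": 70},
    {"xyz": [0, 0, 8], "roll": 0, "grip": 70}
  ]
}}

```text
time_s: 11.0
position: [0.4446, 0.0384, 0.1018]
tcp_rot: [[-0.689, -0.725, 0.0], [-0.725, 0.689, -0.0], [-0.0, -0.0, -1.0]]
force: [0.5, 0.2, 0.2]
opening: 0.701
grasp_force: 0.0
```

Request:
{"name": "move_arm", "arguments": {
  "increments": [
    {"xyz": [0, 0, 0], "roll": 0, "grip": 60},
    {"xyz": [0, 0, 0], "roll": 0, "grip": 50},
    {"xyz": [0, 0, 0], "roll": 0, "grip": 45},
    {"xyz": [0, 0, 0], "roll": 0, "grip": 45},
    {"xyz": [0, 0, 0], "roll": 0, "grip": 45}
  ]
}}

```text
time_s: 11.42
position: [0.4442, 0.0388, 0.1025]
tcp_rot: [[-0.689, -0.725, -0.0], [-0.725, 0.689, 0.001], [-0.0, 0.001, -1.0]]
force: [-1.1, 2.8, 1.7]
opening: 0.473
grasp_force: 1.2
```

Request:
{"name": "move_arm", "arguments": {
  "increments": [
    {"xyz": [0, 0, 0], "roll": 0, "grip": 0},
    {"xyz": [0, 0, 0], "roll": 0, "grip": 0},
    {"xyz": [0, 0, 0], "roll": 0, "grip": 0},
    {"xyz": [0, 0, 0], "roll": 0, "grip": 0},
    {"xyz": [0, 0, 0], "roll": 0, "grip": 0}
  ]
}}

```text
time_s: 11.83
position: [0.4442, 0.0385, 0.1024]
tcp_rot: [[-0.689, -0.725, -0.0], [-0.725, 0.689, 0.0], [0.0, 0.0, -1.0]]
force: [-2.6, 1.8, 5.9]
opening: 0.34
grasp_force: 30.0
```

Request:
{"name": "move_arm", "arguments": {
  "increments": [
    {"xyz": [0, 0, 0], "roll": -0.02, "grip": 0},
    {"xyz": [0, 0, -1], "roll": 0, "grip": 0},
    {"xyz": [0, 0, -1], "roll": 0, "grip": 0},
    {"xyz": [0, 0, -2], "roll": 0, "grip": 0},
    {"xyz": [0, 0, 0], "roll": 0, "grip": 0}
  ]
}}

```text
time_s: 12.25
position: [0.4441, 0.0385, 0.1059]
tcp_rot: [[-0.675, -0.738, -0.001], [-0.738, 0.675, 0.001], [0.0, 0.001, -1.0]]
force: [-1.2, 2.4, -4.2]
opening: 0.341
grasp_force: 30.1
```

The mast is rising: 4 N for 3.5 mm. Continue to the end.

Request:
{"name": "move_arm", "arguments": {
  "increments": [
    {"xyz": [0, 0, -5], "roll": 0, "grip": 0},
    {"xyz": [0, 0, -5], "roll": 0, "grip": 0},
    {"xyz": [0, 0, -5], "roll": 0, "grip": 0},
    {"xyz": [0, 0, -5], "roll": 0, "grip": 0},
    {"xyz": [0, 0, -5], "roll": 0, "grip": 0}
  ]
}}

```text
time_s: 12.67
position: [0.4441, 0.0385, 0.1317]
tcp_rot: [[-0.674, -0.739, -0.0], [-0.739, 0.674, 0.0], [0.0, 0.0, -1.0]]
force: [-0.5, 1.4, -6.2]
opening: 0.344
grasp_force: 30.1
```

Request:
{"name": "move_arm", "arguments": {
  "increments": [
    {"xyz": [0, 0, -5], "roll": 0, "grip": 0},
    {"xyz": [0, 0, -5], "roll": 0, "grip": 0},
    {"xyz": [0, 0, -5], "roll": 0, "grip": 0},
    {"xyz": [0, 0, -5], "roll": 0, "grip": 0},
    {"xyz": [0, 0, -5], "roll": 0, "grip": 0}
  ]
}}

```text
time_s: 13.08
position: [0.4441, 0.0385, 0.1566]
tcp_rot: [[-0.674, -0.739, -0.001], [-0.739, 0.674, 0.0], [0.0, 0.0, -1.0]]
force: [-0.4, 1.8, -6.6]
opening: 0.344
grasp_force: 30.1
```

Request:
{"name": "move_arm", "arguments": {
  "increments": [
    {"xyz": [0, 0, -5], "roll": 0, "grip": 0},
    {"xyz": [0, 0, -5], "roll": 0, "grip": 0},
    {"xyz": [0, 0, -5], "roll": 0, "grip": 0},
    {"xyz": [0, 0, -4], "roll": 0, "grip": 0},
    {"xyz": [0, 0, -4], "roll": 0, "grip": 0}
  ]
}}

```text
time_s: 13.5
position: [0.4441, 0.0385, 0.1795]
tcp_rot: [[-0.674, -0.739, -0.0], [-0.739, 0.674, 0.0], [0.0, 0.0, -1.0]]
force: [-1.5, 2.7, -6.1]
opening: 0.342
grasp_force: 30.1
```

Request:
{"name": "move_arm", "arguments": {
  "increments": [
    {"xyz": [0, 0, -2], "roll": 0, "grip": 0},
    {"xyz": [0, 0, -2], "roll": 0, "grip": 0},
    {"xyz": [0, 0, 0], "roll": 0, "grip": 0},
    {"xyz": [0, 0, 0], "roll": 0, "grip": 0},
    {"xyz": [0, 0, 0], "roll": 0, "grip": 0}
  ]
}}

```text
time_s: 13.92
position: [0.444, 0.0384, 0.1826]
tcp_rot: [[-0.674, -0.739, -0.001], [-0.739, 0.674, 0.0], [0.001, 0.001, -1.0]]
force: [-1.3, 2.3, -11.6]
opening: 0.341
grasp_force: 30.1
```

Force rises to 11.6 N at +80 mm, so the hard end has been reached. I'll check once with depth before handing in.

```bash
python3 look.py pics/l3.png 0.255
python3 - <<'E'
from h import *
s=bot.read_state(); print(s["position"],s["force"],s["grasp_force"],s["qvel"].round(2))
E
```

```text
[0.444  0.0384 0.1826] 0.3405535726721093 13.9167
scene head 546 [0.4398 0.0331 0.2546] ((441.6020812988281, 35.768218994140625), (49.48921585083008, 50.70429992675781), 88.43949127197266)
scene camtop 29 [0.4939 0.0599 0.2082] ((494.1739807128906, 60.23638153076172), (26.102214813232422, 3.3696088790893555), 47.78504180908203)
side head 334 [0.4401 0.0296 0.2554] ((443.8612365722656, 31.940139770507812), (45.57343292236328, 51.78368377685547), 27.730318069458008)
side camtop 120 [0.4896 0.0639 0.2101] ((487.0845031738281, 67.21961975097656), (28.303783416748047, 27.210729598999023), 36.78884506225586)
camera 0.66 [0.4869 0.0586 0.1957]
wrist head 5043 [0.4409 0.0347 0.2545] ((444.2038269042969, 38.67668151855469), (47.8731803894043, 54.14266586303711), 49.06232452392578)
wrist camtop 523 [0.4853 0.0827 0.2093] ((481.71490478515625, 78.76651000976562), (22.05121612548828, 45.782569885253906), 48.14377212524414)
[0.444015   0.03848694 0.18271723] [  0.20768827   1.49125987 -17.41455993] 30.055642968654865 [-0.05 -0.07 -0.03  0.05  0.13  0.09]
```

View pics/l3.png

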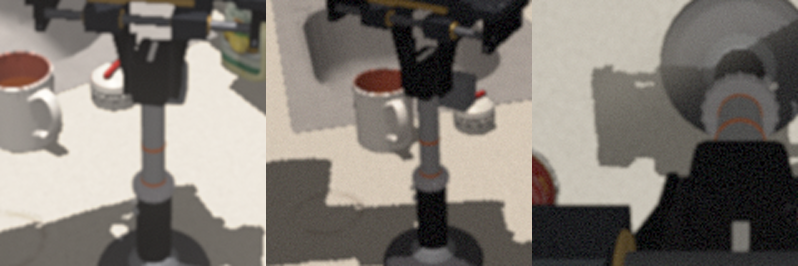

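The pictures show the inner tube drawn out, with both orange rings visible at (152,150) and (152,183). The head top is at 0.255 m, 80 mm up, the head's long axis is at about 48°, and the grip is firm and still.

```bash
python3 -c "
from rig import bot
print(bot.hand_in())"
```

```text
the job is handed in; nothing more can be done
None
```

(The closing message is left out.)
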